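Lock the plant carrier for transport

ROBOT

A 6-joint arm with a two-finger parallel gripper is mounted at the origin on the work surface. World frame = base frame: x ahead of the robot, y to its left, z up, the work surface at z = 0. Lengths are in m, angles in degrees, forces in N, time in s.
With the tool pointing down it reaches from about 0.25 to 0.85 m from the base axis. Payload 12.5 kg.
Tool frame: the origin (TCP) lies between the finger pads; the fingertips stand 22 mm ahead of it and the grasp point (between the pads) lies 3 mm ahead of it; z points along the fingers, x is the direction in which the jaws open and shut, and the axes are right-handed (so a half turn about z gives the same grasp; the last joint's range is limited). The gripper opens to 93 mm and grips with 3 to 60 N. Pads are 15 mm wide; open, the fingers measure 128 mm over their backs; the gripper's body (75 mm by 188 mm) begins 65 mm behind the grasp point.
Start: joints at [68.319, 20.094, 94.641, -0, 65.266, -4.847], TCP at [0.159, 0.526, 0.241] pointing down, gripper open.
Joint ranges: [-157.81, 157.81], [-45, 120.19], [0.68, 151.7], [-89.99, 269.99], [4.06, 180], [-164.3, 164.3]. Speed limits (degrees/s): [127.2, 127.2, 159.86, 180, 180, 180].

INTERFACE

Orientations are given as a 3x3 rotation matrix whose columns are the frame's x, y, z axes.
In Python, from workcell import get_obs, camera, finish_job gives the robot as it stands.
- The arm moves only by the tool jog_arm, never from a script. Its arguments are lists of equal length, an entry for each row: "dp": the shift along the tool's x, y, z in cm, a list of three; "delta_rot": the turn, a rotation vector about the tool's x, y, z in rad, a list of three. A call has 1 to 5 rows; each row shifts and turns the pose as measured when the row begins, along the tool's axes as they then stand; what a row does not reach is not made up. A row lasts 1/8 s, in which the tool goes at most 62.5 mm and 10.7 degrees, less where a joint would pass 70% of its speed; a pose out of reach is approached as far as the arm can. A call is refused whole if a number of a shift passes 6.25 or a number of a turn 0.188, either way. A call with a gripper value outside its range is refused whole. "fingers" is the finger opening in cm, from 0 to 9.3, set as the call begins (left out, the last holds). The fingers move at their own pace and stop on an object; "grip_force" is the grip in N (left out, the last holds). Time passes only in rows, so rows that do not move let the fingers close. It gives the time, the measured TCP pose, the force and the opening at its end, in the units of the state.
- get_obs(): the state, without advancing time (a new reading comes with each control period).
- camera(name): name is "side" or "top" or "wrist"; returns a dict with "frame" (384x512x3 uint8, red, green, blue), "fx", "fy", "cx", "cy" (pixels), "position" and "orientation" of the camera in the world; the wrist camera has in their place "mount" (4x4, takes a point from camera to tool coordinates, whose origin is the TCP and whose axes are the tool frame's). Camera axes: x right, y up, looking along -z (the intrinsics and any distortion apply to the point x, -y, -z); pixel columns grow to the right and rows downward; lengths in m; the calibration is good to about 2 mm. A picture is of the moment at which its call begins: read the wrist's pose just before it. There is no depth.
- finish_job(): hands the job in, once; it reports no verdict.
The state is a dict: "clock": time; "joint_positions": joint angles; "dq": joint speeds; "joint_torque": joint torques, N m; "eef_pos": TCP position; "eef_rot": TCP orientation; "force": force on the tool from outside, world axes, zero at the start; "torque": the same for the moment, N m; "opening": finger opening in m.
Only numpy, scipy, OpenCV 4.12 (cv2) and the standard library are available. Lean on these libraries where they do the work, as an engineer would, in place of code of your own. Each camera call takes 0.05 s, during which the arm holds its last target. There are 200 camera calls.

TASK

Get the plant carrier ready for transport: slide its retaining bar fully home to the end stop at the lock post, then pick up the rubber mallet by its handle and knock the lock pin on top of that post fully down with brisk taps of the mallet head (drive the pin only with the mallet, never with the gripper). Afterwards set the mallet down on its stand or on the bench, clear of the carrier, without dropping it, and leave the plants and the other things on the bench where they are.

Things in the scene. Friction and masses are not known exactly. Their poses are not given: they have to be found in the camera images.
- carrier: Plant carrier: aluminium tray fixed to the bench, 230 (x) x 360 (y) mm, floor 8 mm, walls 48 mm high at back (+x) and sides. Origin: centre of underside, z up; -x is its open front. On the line x = -85 mm lie the retaining bar (in a channel 25 mm wide, 28 mm high, y = -178 to -12 mm) and, at y = +135 mm, the dark steel lock post, 44 x 44 mm, top 46 mm above the bench.
- retaining_bar (a joint): Travel of the retaining bar along the carrier's +y axis (m): 0 fully open, 0.090 fully home at its end stop, its tip inside the lock post. It starts somewhere open, moves against about 3 N and stays where it is left. The bar is steel, 14 mm thick, 210 mm long, its top 32 mm above the bench.
- bar_grip (a point): Centre of the top face of the upright steel grip block on the retaining bar: 18 mm (carrier x) by 24 mm (carrier y), rising from 32 to 74 mm above the bench. Travels with the bar; fully home it is at carrier x = -85, y = -60 mm. Free on all sides: push it or pinch it.
- lock_pin (a joint): How far the sprung lock pin has been driven down (m): 0 fully up, 0.016 fully down at its stop. About 9 to 14 N drives it, it stays where it is left. A slow push does not count as a tap: the pin should move faster than about 0.04 m/s.
- pin_top (a point): Centre of the top face of the lock pin's round steel head (20 mm across, 7 mm thick), at carrier x = -85, y = +135 mm on top of the lock post. 70 mm above the bench when fully up, 54 mm when fully down (8 mm above the post).
- mallet: Rubber mallet, about 0.27 kg: black cylindrical head 48 mm across, 72 mm high, standing on its lower striking face; wooden handle 20 mm wide, 26 mm high, along -x from the head to x = -195 mm, its axis 36 mm above the striking face. Origin: centre of the lower striking face, z up. It starts on its stand, the far end of the handle in the notch.
- mallet_head (a point): Centre of the mallet's head, 36 mm above the striking face.
- mallet_grip (a point): Point on the axis of the mallet's handle, 55 mm from the axis of the head, a good place to grip from above across the handle (20 mm wide).
- mallet_stand: Wooden mallet stand fixed to the bench: plate 240 x 75 mm, 8 mm thick, on which the mallet head stands; at x = -155 mm a block 22 x 50 mm with a notch 30 mm wide, floor 31 mm and cheeks 43 mm above the bench. Origin: on the bench under the place of the mallet head; handle lies to -x.
- pot_left: Off-white pot with a striped zebra succulent, 76 mm across, 72 mm high and about 150 mm with its plant; on the carrier, left. Origin: centre of its underside. Leave alone.
- pot_mid: Off-white pot with a leafy rosette, 76 mm across, about 115 mm high; on the carrier, middle. Origin: centre of its underside. Leave alone.
- pot_right: Off-white pot with a ball cactus, 76 mm across, about 120 mm high; on the carrier, right. Origin: centre of its underside. Leave alone.
- spray_bottle: Amber bottle 60 mm across, 170 mm high. Origin: centre of its underside. Leave alone.
- empty_pot: Empty terracotta pot 90 mm across, 85 mm high. Origin: centre of its underside. Leave alone.
- gravel_tub: White ceramic tub of gravel, 90 mm across, 70 mm high, on the other side of the carrier from the mallet. Origin: centre of its underside. Leave alone.
- trowel: Hand trowel lying flat, 270 mm long, handle to its -x, up to 25 mm high. Origin: near its middle on the bench. Leave alone.
- saucer: Off-white plant saucer 110 mm across, 14 mm high. Origin: centre of its underside. Leave alone.
There are look-alikes about, which are no part of the job. What is shaped like the mallet but green is not meant.

How it is judged (in metres and radians):
On the way, in this order (a step that is already met when the one before it is completed fails the run):
1. The retaining bar is home at its end stop (value of joint retaining_bar above 0.0865 m), for 0.2 s.
2. With the bar home, a tap of the mallet drives the lock pin down (value of joint retaining_bar above 0.0865 m and contact force between mallet and lock_pin above 2 N and velocity of joint lock_pin above 0.04 m/s).
At the end, for the whole second after the job is handed in: The retaining bar is within 3.5 mm of its end stop (joint above 0.0865 m), the lock pin within 2.5 mm of fully down (joint above 0.0135 m), and the mallet lies released and at rest on its stand or the bench (centre of its head less than 65 mm above the bench), not touching the carrier (value of joint retaining_bar above 0.0865 m and value of joint lock_pin above 0.0135 m and height (world z) of mallet_head below 0.065 m and linear speed of mallet below 0.02 m/s and contact force between mallet and carrier below 0.05 N and contact force between mallet and the fingers below 0.05 N).
It fails at once if The gripper or arm pushes the lock pin (contact force between any of the fingers, the arm and lock_pin above 1 N).
It fails at once if The mallet is let go and falls (faster than 0.9 m/s out of the fingers) (contact force between mallet and the fingers below 0.05 N and linear speed of mallet above 0.9 m/s).
It fails at once if A plant or another thing on the bench is moved more than 20 mm (distance of any of pot_left, pot_mid, pot_right, spray_bottle, empty_pot, gravel_tub, trowel, saucer from where it was at the start of the episode above 0.02 m).
It also fails if it takes over 54 s, if anything falls off the work surface, if the arm or the gripper's body presses on something with over 40 N, if the wrist force passes 120 N, or if a joint passes its speed limit or range.

## Working session

There is one attempt and no reset: what is moved stays moved. The work goes in short steps, Python scripts to look and compute and a tool call to move; the robot and the scene stay as the last step left them, time stands still between calls to the robot, and variables do not carry over. Pictures are saved under pics/ and viewed, about 8 in all and at most 12, crops included, and the job is handed in when it is done.

Besides the shell and the picture viewer there is one more tool, called by a JSON object that holds its "api" and its "payload". jog_arm: Moves the arm, as the interface text tells. Its arguments: {"type":"object","properties":{"dp":{"type":"array","items":{"type":"array","items":{"type":"number"}}},"delta_rot":{"type":"array","items":{"type":"array","items":{"type":"number"}}},"fingers":{"type":"number"},"grip_force":{"type":"number"}},"required":["dp","delta_rot"]}

```bash
mkdir -p pics; ls
cat > h.py <<'E'
import numpy as np, cv2
from workcell import get_obs, camera, finish_job
def snap(name, fn):
    o=get_obs(); c=camera(name)
    cv2.imwrite('pics/'+fn+'.png', c['frame'][:,:,::-1])
    if 'mount' in c:
        T=np.eye(4); T[:3,:3]=np.array(o['eef_rot']); T[:3,3]=o['eef_pos']; T=T@np.array(c['mount'])
        R,p=T[:3,:3],T[:3,3]
    else: R,p=np.array(c['orientation']),np.array(c['position'])
    np.savez('pics/'+fn+'.npz',R=R,p=p,k=[c['fx'],c['fy'],c['cx'],c['cy']])
    return c
def world(fn,u,v,z):
    d=np.load('pics/'+fn+'.npz'); fx,fy,cx,cy=d['k']
    r=d['R']@np.array([(u-cx)/fx,-(v-cy)/fy,-1]); p=d['p']
    return p+r*(z-p[2])/r[2]
def pix(fn,P):
    d=np.load('pics/'+fn+'.npz'); fx,fy,cx,cy=d['k']
    q=d['R'].T@(np.array(P)-d['p']); return np.array([cx+fx*q[0]/-q[2], cy-fy*q[1]/-q[2]])
E
python3 - <<'E'
from h import *
for n in ['top','side']:
    c=snap(n,n+'0'); print({k:v for k,v in c.items() if k!='frame'})
c=snap('wrist','wrist0'); print({k:v for k,v in c.items() if k!='frame'})
a=cv2.imread('pics/top0.png');b=cv2.imread('pics/side0.png');w=cv2.imread('pics/wrist0.png')
cv2.imwrite('pics/t0.png',cv2.resize(a,(800,600),interpolation=cv2.INTER_CUBIC))
cv2.imwrite('pics/sw0.png',cv2.resize(np.hstack([b,w]),(800,300)))
print(get_obs())
E
```

```text
pics
{'fx': 488.9384615189915, 'fy': 488.9384615189915, 'cx': 262.496448517375, 'cy': 191.51511054275161, 'position': array([ 0.12723302, -0.01391273,  1.86939866]), 'orientation': array([[ 2.18612294e-02,  9.80002031e-01, -1.97782976e-01],
       [-9.99760914e-01,  2.13404929e-02, -4.76419343e-03],
       [-4.48133034e-04,  1.97839841e-01,  9.80234256e-01]])}
{'fx': 349.27437552043057, 'fy': 349.27437552043057, 'cx': 258.4499207845126, 'cy': 190.58880322942403, 'position': array([ 0.28908593, -0.67315405,  0.9190766 ]), 'orientation': array([[ 0.95458165,  0.21920633, -0.20179808],
       [-0.29745985,  0.73995939, -0.60330568],
       [ 0.01707396,  0.63593135,  0.77155674]])}
{'fx': 337.38765178503087, 'fy': 337.38765178503087, 'cx': 254.37184115083878, 'cy': 192.93450423727543, 'mount': array([[ 9.99999794e-01, -2.92300944e-04, -5.72307270e-04,
         2.88032286e-04],
       [-4.38911636e-04, -9.61153134e-01, -2.76015325e-01,
        -7.81174874e-02],
       [-4.69395386e-04,  2.76015520e-01, -9.61153064e-01,
        -1.44499165e-01],
       [ 0.00000000e+00,  0.00000000e+00,  0.00000000e+00,
         1.00000000e+00]])}
{'clock': 0.15, 'joint_positions': array([ 6.83180989e+01,  2.01150872e+01,  9.46700460e+01, -1.11611668e-03,
        6.52651662e+01, -4.84781353e+00]), 'dq': array([-0.03087496,  0.0188918 , -0.22366565,  0.10996617,  0.03208511,
       -0.05001656]), 'joint_torque': array([-3.00137344e-04, -4.97457039e+01, -2.85345930e+01,  6.98216306e-02,
        2.46231677e-02, -1.15630210e-04]), 'eef_pos': array([0.15917025, 0.52619468, 0.24023565]), 'eef_rot': array([[ 2.89593349e-01,  9.57149726e-01, -3.07897988e-04],
       [ 9.57149374e-01, -2.89593507e-01, -8.22314360e-04],
       [-8.76243222e-04, -5.65675973e-05, -9.99999614e-01]]), 'force': array([ 0.6940217 ,  0.14011653, -0.64986575]), 'torque': array([ 0.03275744, -0.06647173, -0.00606065]), 'opening': 0.09314544927288436}
```

View pics/t0.png

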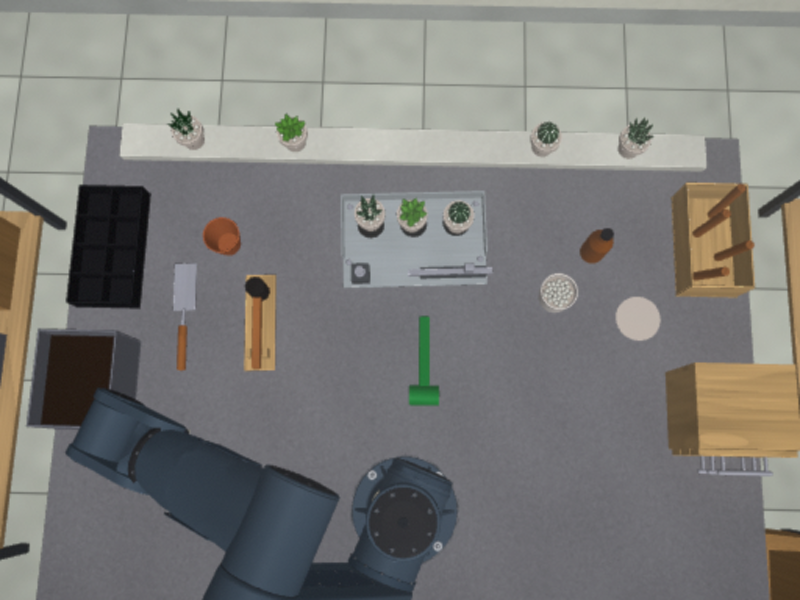

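View pics/sw0.png

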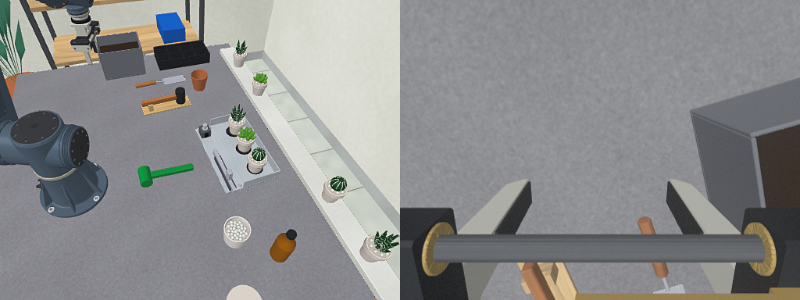

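The top view (800x600) shows the carrier at (342–487, 192–287), the lock post and pin at (360,271), and the bar at (410–490, 270). The black mallet is on its stand, with its head at (257,287) and the handle end at (257,368).

Could be taken for the mallet: black head at (257,287), which fits the description, and the green mallet at (424,395), which is a decoy. Could be taken for the post: only the dark block at (360,271). I'll check these in one close crop.

Run:
```python
from h import *
a=cv2.imread('pics/top0.png')
c1=cv2.resize(a[118:190,212:322],None,fx=7,fy=7,interpolation=cv2.INTER_CUBIC)[:,:770]
c2=cv2.resize(a[170:242,150:190],None,fx=7,fy=7,interpolation=cv2.INTER_CUBIC)
cv2.imwrite('pics/c1.png',np.hstack([cv2.resize(c1,None,fx=5/7,fy=5/7),cv2.resize(c2,None,fx=5/7,fy=5/7)]))
print(cv2.imread('pics/c1.png').shape)
```

```text
(360, 750, 3)
```

View pics/c1.png

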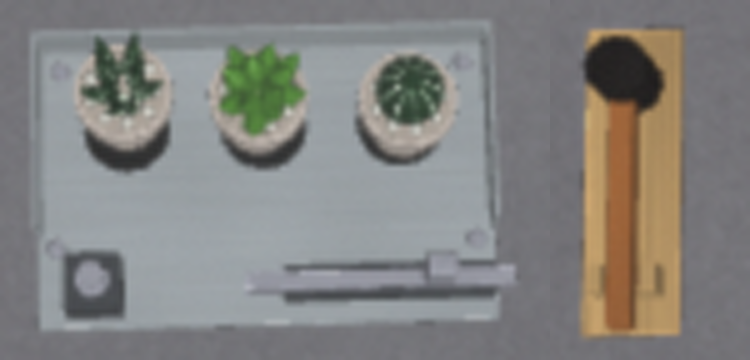

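The crop shows the post with its pin head at (92,277), the bar with its grip block top at (443,263), and the black mallet on the wooden stand with its head top near (615,68) and handle axis near (621,100–325).

Run:
```python
from h import *
f=lambda u,v,z: world('top0',212+u/5-.4,118+v/5-.4,z)
g=lambda u,v,z: world('top0',150+(u-550)/5-.4,170+v/5-.4,z)
np.set_printoptions(precision=4,suppress=True)
FL=f(40,328,.008);FR=f(498,320,.008);BL=f(30,25,.048);BR=f(492,22,.048)
for n,q in zip(['FL','FR','BL','BR'],[FL,FR,BL,BR]): print(n,q)
print('size',np.linalg.norm(FL-FR),np.linalg.norm(BL-BR),'ctr',(FL+FR+BL+BR)/4)
print('yaw',np.degrees([np.arctan2(-(p-q)[0],(p-q)[1]) for p,q in((FL,FR),(BL,BR))]))
print('pin',f(92,277,.07),'grip',f(443,263,.074))
print('head top',g(613,65,.08),'handle near head',g(622,105,.057),'handle end',g(620,326,.057))
print('stand',[g(*p,.008)for p in((585,30),(683,30),(583,335),(681,335))])
```

```text
FL [0.5322 0.163  0.008 ]
FR [ 0.5464 -0.1939  0.008 ]
BL [0.7659 0.1765 0.048 ]
BR [ 0.7762 -0.1848  0.048 ]
size 0.3571605614200621 0.36148655406489544 ctr [ 0.6552 -0.0098  0.028 ]
yaw [2.2717 1.6343]
pin [0.5591 0.1193 0.07  ] grip [ 0.5748 -0.1458  0.074 ]
head top [0.5142 0.3713 0.08  ] handle near head [0.4883 0.3675 0.057 ] handle end [0.3209 0.3587 0.057 ]
stand [array([0.5573, 0.4105, 0.008 ]), array([0.5589, 0.3338, 0.008 ]), array([0.3186, 0.3965, 0.008 ]), array([0.3203, 0.3218, 0.008 ])]
```

{"api": "jog_arm", "payload": {"dp": [[0, 0, 0], [0, 0, 0], [-5, 2.7, 0], [-5, 2.7, 0], [-5, 2.7, 0]], "delta_rot": [[0, 0, -0.168], [0, 0, -0.168], [0, 0, 0], [0, 0, 0], [0, 0, 0]]}}

```text
clock: 0.78
eef_pos: [0.2484, 0.3786, 0.239]
eef_rot: [[-0.059, 0.998, -0.001], [0.998, 0.059, -0.002], [-0.002, -0.001, -1.0]]
force: [0.2, 0.1, 0.1]
opening: 0.0931
```

{"api": "jog_arm", "payload": {"dp": [[-5, 2.7, 0], [-5, 2.7, 0], [-5, 2.7, 0], [-5, 2.7, 0], [-5, 2.7, 0]], "delta_rot": [[0, 0, 0], [0, 0, 0], [0, 0, 0], [0, 0, 0], [0, 0, 0]]}}

```text
clock: 1.4
eef_pos: [0.4012, 0.1286, 0.2396]
eef_rot: [[-0.06, 0.998, 0.0], [0.998, 0.06, -0.002], [-0.002, 0.0, -1.0]]
force: [0.7, 0.5, 0.2]
opening: 0.0929
```

{"api": "jog_arm", "payload": {"dp": [[-5, 2.8, 0], [-5, 2.8, 0], [-5, 2.8, 0], [-5, 2.8, 0], [-5, 2.8, 0]], "delta_rot": [[0, 0, 0], [0, 0, 0], [0, 0, 0], [0, 0, 0], [0, 0, 0]]}}

```text
clock: 2.02
eef_pos: [0.5593, -0.1222, 0.24]
eef_rot: [[-0.059, 0.998, 0.001], [0.998, 0.059, -0.001], [-0.001, 0.001, -1.0]]
force: [0.8, -0.3, 0.7]
opening: 0.0931
```

{"api": "jog_arm", "payload": {"dp": [[0, 0, 0]], "delta_rot": [[0, 0, 0]]}}

```text
clock: 2.15
eef_pos: [0.5602, -0.125, 0.2392]
eef_rot: [[-0.055, 0.998, 0.0], [0.998, 0.055, -0.001], [-0.001, 0.0, -1.0]]
force: [0.6, 0.9, -0.5]
opening: 0.093
```

Run:
```python
from h import *
snap('wrist','w1'); 
for P in ([.5748,-.1458,.074],[.5591,.1193,.07]): print(pix('w1',P))
print(get_obs()['eef_pos'])
```

```text
[231.07669065 195.19756911]
[505.88319283 193.20525792]
[ 0.55940801 -0.12344765  0.23919191]
```

View pics/w1.png

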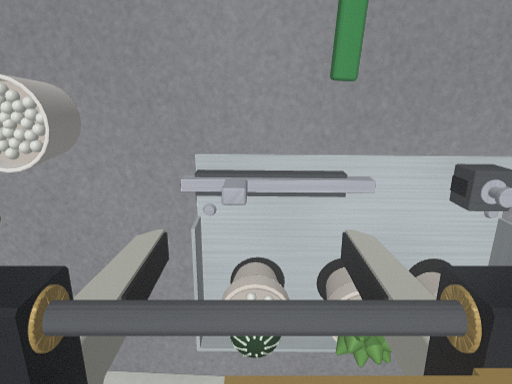

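The wrist view shows the grip block top at about (235,197), against a predicted (231,195), and the bar parallel to the image rows. So the carrier yaw is about 3°, the same as the tool's. The pin is at (500,195), near its prediction. I'll pinch the block next.

{"api": "jog_arm", "payload": {"dp": [[-2.1, 1.5, 0], [0, 0, 5], [0, 0, 5], [0, 0, 5], [0, 0, 2.6]], "delta_rot": [[0, 0, 0], [0, 0, 0], [0, 0, 0], [0, 0, 0], [0, 0, 0]]}}

```text
clock: 2.82
eef_pos: [0.5751, -0.1387, 0.0612]
eef_rot: [[-0.061, 0.998, 0.003], [0.998, 0.061, -0.001], [-0.001, 0.003, -1.0]]
force: [0.2, 0.3, 0.4]
opening: 0.0929
```

{"api": "jog_arm", "payload": {"dp": [[0, 0, 0], [0, 0, 0], [0, 0, 0], [0, 0, 0], [0, 0, 0]], "delta_rot": [[0, 0, 0], [0, 0, 0], [0, 0, 0], [0, 0, 0], [0, 0, 0]], "fingers": 1.8, "grip_force": 25}}

```text
clock: 3.45
eef_pos: [0.5753, -0.1367, 0.0642]
eef_rot: [[-0.063, 0.998, 0.005], [0.998, 0.063, -0.001], [-0.001, 0.005, -1.0]]
force: [-0.0, 0.3, 0.1]
opening: 0.0475
```

{"api": "jog_arm", "payload": {"dp": [[0, 0, 0], [0, 0, 0], [0, 0, 0], [0, 0, 0]], "delta_rot": [[0, 0, 0], [0, 0, 0], [0, 0, 0], [0, 0, 0]]}}

```text
clock: 3.95
eef_pos: [0.5756, -0.1373, 0.0645]
eef_rot: [[-0.062, 0.998, 0.006], [0.998, 0.062, -0.002], [-0.002, 0.006, -1.0]]
force: [0.4, -0.8, 0.0]
opening: 0.0239
```

{"api": "jog_arm", "payload": {"dp": [[1.2, 0, 0], [1.2, 0, 0], [1.2, 0, 0], [1.2, 0, 0], [0.8, 0, 0]], "delta_rot": [[0, 0, 0], [0, 0, 0], [0, 0, 0], [0, 0, 0], [0, 0, 0]]}}

```text
clock: 4.58
eef_pos: [0.5727, -0.0782, 0.0645]
eef_rot: [[-0.062, 0.998, 0.008], [0.998, 0.062, -0.002], [-0.003, 0.008, -1.0]]
force: [3.6, -3.4, -3.0]
opening: 0.0239
```

{"api": "jog_arm", "payload": {"dp": [[0.5, 0, 0], [0.5, 0, 0], [0.4, 0, 0]], "delta_rot": [[0, 0, 0], [0, 0, 0], [0, 0, 0]]}}

```text
clock: 4.95
eef_pos: [0.5724, -0.0716, 0.0644]
eef_rot: [[-0.065, 0.998, 0.01], [0.998, 0.065, -0.016], [-0.016, 0.009, -1.0]]
force: [1.8, -38.1, -8.1]
opening: 0.0239
```

{"api": "jog_arm", "payload": {"dp": [[0.1, 0, 0], [0, 0, 0]], "delta_rot": [[0, 0, 0], [0, 0, 0]]}}

```text
clock: 5.2
eef_pos: [0.5724, -0.072, 0.0643]
eef_rot: [[-0.063, 0.998, 0.011], [0.998, 0.063, -0.016], [-0.017, 0.009, -1.0]]
force: [3.6, 2.3, -0.4]
opening: 0.024
```

{"api": "jog_arm", "payload": {"dp": [[0, 0, 0], [0, 0, 0], [0, 0, 0]], "delta_rot": [[0, 0, 0], [0, 0, 0], [0, 0, 0]], "fingers": 5}}

```text
clock: 5.58
eef_pos: [0.5714, -0.071, 0.0641]
eef_rot: [[-0.064, 0.998, 0.008], [0.998, 0.065, -0.016], [-0.016, 0.007, -1.0]]
force: [-0.0, 0.1, -0.1]
opening: 0.0483
```

{"api": "jog_arm", "payload": {"dp": [[0, 0, -5], [0, 0, -6], [0, 0, -4], [0, 0, 0]], "delta_rot": [[0, 0, 0], [0, 0, 0], [0, 0, 0], [0, 0, 0]]}}

```text
clock: 6.08
eef_pos: [0.5694, -0.0678, 0.218]
eef_rot: [[-0.066, 0.998, 0.005], [0.998, 0.066, -0.015], [-0.015, 0.004, -1.0]]
force: [-0.6, 0.3, 0.4]
opening: 0.0504
```

Run:
```python
from h import *
snap('wrist','w2'); o=get_obs(); print(o['eef_pos'],o['eef_rot'])
```

```text
[ 0.56868242 -0.06768194  0.21621257] [[-0.06561045  0.99784196  0.00258872]
 [ 0.9977392   0.06564109 -0.01441288]
 [-0.01455171  0.00163724 -0.99989278]]
```

View pics/w2.png

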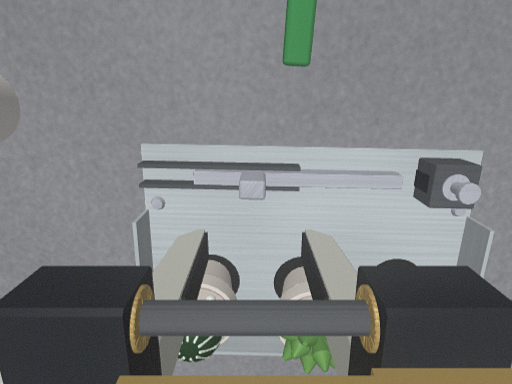

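Run:
```python
from h import *
np.set_printoptions(precision=4,suppress=True)
pin=world('w2',468,194,.07);g=world('w2',252,192,.074);tip=world('w2',402,181,.032);ch=[world('w2',139,175,.028),world('w2',299,177,.028)]
tail=world('w2',195,178,.032); pb=world('w2',454,187,.047)
print('pin',pin,'grip',g,'tip',tip,'tail',tail,'ch',ch,'stub base',pb)
print('d pin-grip',np.linalg.norm((pin-g)[:2]),'barlen',np.linalg.norm(tip-tail),'ch-front',ch)
fl=world('w2',481,152,.008);fr=world('w2',141,146,.008);print(fl,fr)
```

```text
pin [0.5638 0.122  0.07  ] grip [ 0.5744 -0.0709  0.074 ] tip [0.5645 0.0783 0.032 ] tail [ 0.576  -0.1293  0.032 ] ch [array([ 0.5778, -0.1873,  0.028 ]), array([ 0.5686, -0.0244,  0.028 ])] stub base [0.5636 0.1221 0.047 ]
d pin-grip 0.19314205382089195 barlen 0.2079449553040796 ch-front [array([ 0.5778, -0.1873,  0.028 ]), array([ 0.5686, -0.0244,  0.028 ])]
[0.5332 0.1651 0.008 ] [ 0.5513 -0.1913  0.008 ]
```

Run:
```python
from h import *
snap('side','s2'); snap('top','top2')
a=cv2.imread('pics/w2.png')[140:220,380:490]; b=cv2.imread('pics/s2.png')
d=pix('s2',[.568,.02,.05]).astype(int); print(d, pix('s2',[.5638,.122,.07]))
b=b[d[1]-40:d[1]+40,d[0]-45:d[0]+45]
c=cv2.imread('pics/top2.png')[150:190,212:322]
I=cv2.INTER_CUBIC
r1=np.hstack([cv2.resize(a,(440,320),interpolation=I),cv2.resize(b,(360,320),interpolation=I)])
r2=cv2.resize(c,(770,280),interpolation=I); r2=np.hstack([r2,np.zeros((280,30,3),np.uint8)])
cv2.imwrite('pics/c2.png',np.vstack([r1,r2]))
```

```text
[272 184] [261.74043248 158.70743866]
```

View pics/c2.png

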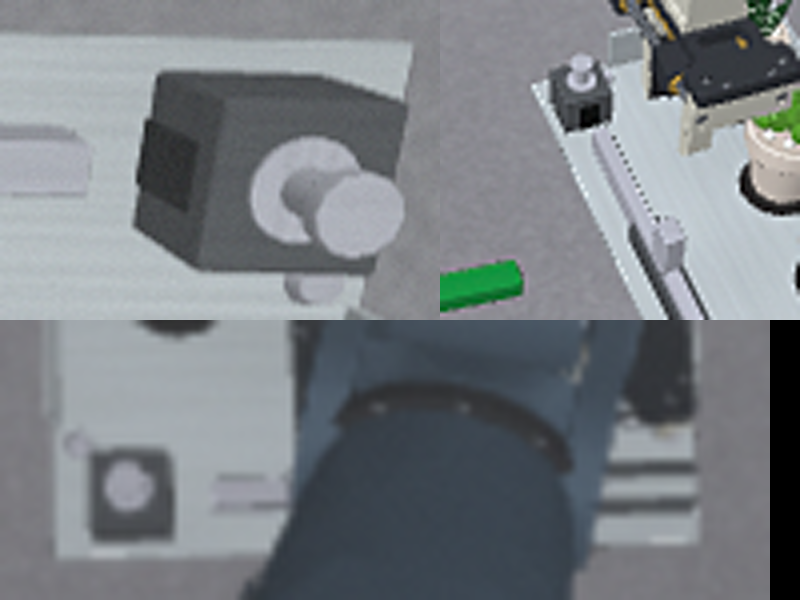

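The crop shows a gap of about 20 mm between the bar tip and the socket in the post. However, the grip block measures at carrier y ≈ -60 mm, which is the stated home position, and the bar stopped hard at 38 N. These disagree, so I'll pinch the block and push once more before relying on it.

{"api": "jog_arm", "payload": {"dp": [[-0.4, 0.3, 0], [0, 0, 5], [0, 0, 5], [0, 0, 4.5], [0, 0, 0]], "delta_rot": [[0, 0.0144, 0], [0, 0, 0], [0, 0, 0], [0, 0, 0], [0, 0, 0]]}}

```text
clock: 6.85
eef_pos: [0.5692, -0.072, 0.0604]
eef_rot: [[-0.065, 0.998, -0.009], [0.998, 0.065, 0.005], [0.005, -0.009, -1.0]]
force: [-0.7, 0.3, 0.4]
opening: 0.0499
```

{"api": "jog_arm", "payload": {"dp": [[0, 0, 0], [0, 0, 0], [0, 0, 0], [0, 0, 0]], "delta_rot": [[0, 0, 0], [0, 0, 0], [0, 0, 0], [0, 0, 0]], "fingers": 1.8, "grip_force": 40}}

```text
clock: 7.35
eef_pos: [0.5712, -0.0726, 0.0642]
eef_rot: [[-0.064, 0.998, -0.004], [0.998, 0.064, 0.004], [0.004, -0.004, -1.0]]
force: [2.5, 0.3, -14.6]
opening: 0.0235
```

{"api": "jog_arm", "payload": {"dp": [[0.4, 0, 0], [0.5, 0, 0]], "delta_rot": [[0, 0, 0], [0, 0, 0]]}}

```text
clock: 7.6
eef_pos: [0.5712, -0.0717, 0.0641]
eef_rot: [[-0.066, 0.998, -0.002], [0.998, 0.066, -0.008], [-0.008, -0.002, -1.0]]
force: [0.8, -48.3, -14.0]
opening: 0.0239
```

It stopped at the same place again (y = -0.0717, 48 N), so that is the end stop. I'll release and move over to the mallet.

{"api": "jog_arm", "payload": {"dp": [[0, 0, 0], [0, 0, 0], [0, 0, 0], [0, 0, 0]], "delta_rot": [[0, 0, 0], [0, 0, 0], [0, 0, 0], [0, 0, 0]], "fingers": 6}}

```text
clock: 8.1
eef_pos: [0.5719, -0.0724, 0.0655]
eef_rot: [[-0.066, 0.998, 0.0], [0.998, 0.066, -0.009], [-0.009, -0.0, -1.0]]
force: [-0.3, -0.4, 0.1]
opening: 0.0582
```

{"api": "jog_arm", "payload": {"dp": [[0, 0, -5], [0, 0, -6], [0, 0, -5], [5, -1.5, 0], [5, -1.5, 0]], "delta_rot": [[0, 0, 0], [0, 0, 0], [0, 0, 0], [0, 0, 0], [0, 0, 0]]}}

```text
clock: 8.72
eef_pos: [0.5352, 0.0284, 0.2303]
eef_rot: [[-0.063, 0.998, 0.001], [0.998, 0.063, -0.008], [-0.008, 0.001, -1.0]]
force: [-0.6, 1.4, 0.0]
opening: 0.06
```

{"api": "jog_arm", "payload": {"dp": [[5.5, -1.5, 0], [5.5, -1.5, 0], [5.5, -1.5, 0], [5.5, -1.5, 0], [5.5, -1.5, 0]], "delta_rot": [[0, 0, 0], [0, 0, 0], [0, 0, 0], [0, 0, 0], [0, 0, 0]]}}

```text
clock: 9.35
eef_pos: [0.4386, 0.3072, 0.2298]
eef_rot: [[-0.064, 0.998, 0.005], [0.998, 0.064, -0.006], [-0.007, 0.004, -1.0]]
force: [0.7, 0.2, 0.1]
opening: 0.0597
```

{"api": "jog_arm", "payload": {"dp": [[5.5, 0, 0], [0.5, 0, 0], [0, 0, 0]], "delta_rot": [[0, 0, 0], [0, 0, 0], [0, 0, 0]]}}

```text
clock: 9.72
eef_pos: [0.4319, 0.3719, 0.2295]
eef_rot: [[-0.069, 0.998, 0.004], [0.998, 0.069, -0.006], [-0.006, 0.004, -1.0]]
force: [-0.7, 0.2, -0.0]
opening: 0.06
```

Run:
```python
from h import *
snap('wrist','w3'); o=get_obs(); print(o['eef_pos'],o['eef_rot'])
for P in ([.515,.371,.08],[.460,.368,.057],[.321,.359,.057]): print(pix('w3',P))
```

```text
[0.43209436 0.37159048 0.22953749] [[-0.06860777  0.99763384  0.00443757]
 [ 0.99762524  0.06863288 -0.00577981]
 [-0.00607069  0.0040305  -0.99997345]]
[247.44780894 267.80895286]
[248.5622882  206.36520277]
[248.60230315  55.09721172]
```

View pics/w3.png

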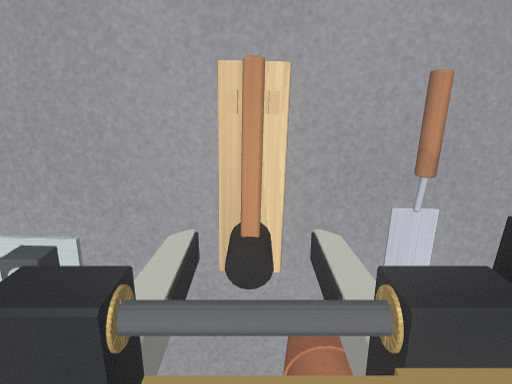

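The wrist view shows the head top at (250,262) and the handle axis from (253,58) to (250,235), all within a few pixels of prediction.

Run:
```python
from h import *
np.set_printoptions(precision=4,suppress=True)
h=world('w3',250,262,.08);e=world('w3',253.5,58,.057);m=world('w3',250.5,230,.057)
print(h,e,m,np.linalg.norm((h-e)[:2]),np.degrees(np.arctan2((m-e)[1],(m-e)[0])))
o=get_obs();R=np.array(o['eef_rot']);d=(e-m)/np.linalg.norm(e-m)
g=h+d*.05; g[2]=.047; print('grip',g,'dp cm',R.T@(g-np.array(o['eef_pos']))*100)
```

```text
[0.5086 0.3731 0.08  ] [0.3231 0.3634 0.057 ] [0.485  0.3716 0.057 ] 0.18577930636529516 2.882665122141634
grip [0.4587 0.3705 0.047 ] dp cm [-0.1761  2.5693 18.2657]
```

{"api": "jog_arm", "payload": {"dp": [[-0.2, 2.9, 0], [0, 0, 5], [0, 0, 5], [0, 0, 5], [0, 0, 3.2]], "delta_rot": [[0, 0, 0.018], [0, 0, 0], [0, 0, 0], [0, 0, 0], [0, 0, 0]]}}

```text
clock: 10.4
eef_pos: [0.4672, 0.3651, 0.0469]
eef_rot: [[-0.043, 0.999, 0.011], [0.999, 0.043, -0.002], [-0.003, 0.01, -1.0]]
force: [0.0, 0.7, -0.5]
opening: 0.0599
```

{"api": "jog_arm", "payload": {"dp": [[0, 0, 0]], "delta_rot": [[0, 0, 0]]}}

```text
clock: 10.52
eef_pos: [0.4666, 0.3631, 0.0452]
eef_rot: [[-0.041, 0.999, 0.007], [0.999, 0.041, -0.005], [-0.005, 0.007, -1.0]]
force: [-0.9, -0.2, 0.5]
opening: 0.0604
```

{"api": "jog_arm", "payload": {"dp": [[0.7, -0.4, -0.15], [0, 0, 0], [0, 0, 0]], "delta_rot": [[0, -0.005, -0.01], [0, 0, 0], [0, 0, 0]]}}

```text
clock: 10.9
eef_pos: [0.464, 0.3707, 0.051]
eef_rot: [[-0.05, 0.999, 0.012], [0.999, 0.051, -0.007], [-0.007, 0.011, -1.0]]
force: [-0.7, -0.4, -0.1]
opening: 0.0601
```

{"api": "jog_arm", "payload": {"dp": [[0, 0, 0], [0, 0, 0], [0, 0, 0], [0, 0, 0], [0, 0, 0]], "delta_rot": [[0, 0, 0], [0, 0, 0], [0, 0, 0], [0, 0, 0], [0, 0, 0]], "fingers": 1, "grip_force": 58}}

```text
clock: 11.52
eef_pos: [0.4643, 0.3709, 0.0521]
eef_rot: [[-0.051, 0.999, 0.013], [0.999, 0.051, -0.006], [-0.007, 0.013, -1.0]]
force: [-0.5, -0.6, 1.4]
opening: 0.0194
```

{"api": "jog_arm", "payload": {"dp": [[0, 0, -2], [0, 0, -4], [0, 0, -5], [0, 0, -4], [-4, 0.6, 0]], "delta_rot": [[0, 0, 0], [0, 0, 0], [0, 0, 0], [0, 0, 0], [0, 0, 0]]}}

```text
clock: 12.15
eef_pos: [0.4693, 0.3327, 0.2109]
eef_rot: [[-0.053, 0.999, 0.013], [0.999, 0.053, -0.006], [-0.007, 0.012, -1.0]]
force: [0.5, -0.7, -4.5]
opening: 0.0196
```

{"api": "jog_arm", "payload": {"dp": [[-5, 0.7, 0], [-5, 0.7, 0], [-5, 0.7, 0], [-4, 0.6, 0], [-2, 0.2, 0]], "delta_rot": [[0, 0, 0], [0, 0, 0], [0, 0, 0], [0, 0, 0], [0, 0, 0]]}}

```text
clock: 12.78
eef_pos: [0.5094, 0.1175, 0.2191]
eef_rot: [[-0.054, 0.998, 0.017], [0.999, 0.054, -0.005], [-0.006, 0.017, -1.0]]
force: [-0.5, 0.9, -2.7]
opening: 0.0196
```

{"api": "jog_arm", "payload": {"dp": [[0, 0, 0]], "delta_rot": [[0, 0, 0]]}}

```text
clock: 12.9
eef_pos: [0.5094, 0.1164, 0.22]
eef_rot: [[-0.052, 0.998, 0.018], [0.999, 0.052, -0.005], [-0.006, 0.017, -1.0]]
force: [-0.2, 0.7, -3.0]
opening: 0.0195
```

Run:
```python
from h import *
snap('wrist','w4'); snap('side','s4'); o=get_obs(); print(o['eef_pos'],o['eef_rot'])
p=pix('s4',[.562,.122,.1]).astype(int)
b=cv2.imread('pics/s4.png')[p[1]-60:p[1]+60,p[0]-45:p[0]+45]
a=cv2.imread('pics/w4.png')
cv2.imwrite('pics/c4.png',np.hstack([a,cv2.resize(b,(288,384),interpolation=cv2.INTER_CUBIC)]))
print(p,pix('w4',[.562,.122,.07]))
```

```text
[0.50924439 0.11776072 0.21977437] [[-0.05353852  0.99841078  0.01759395]
 [ 0.99855103  0.0536252  -0.00449181]
 [-0.00542815  0.01732798 -0.99983512]]
[261 152] [257.31801459 236.89286135]
```

View pics/c4.png

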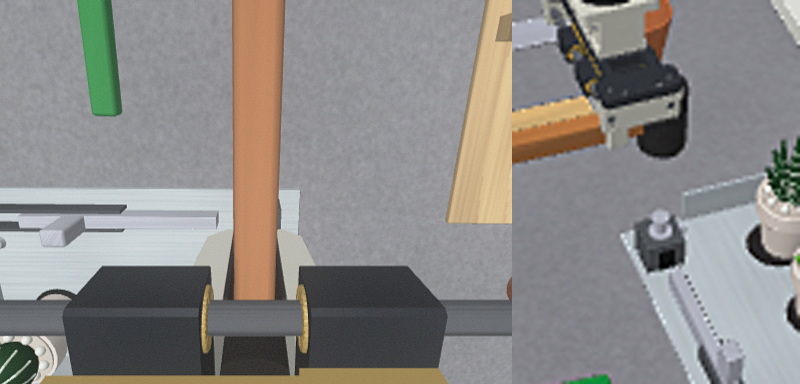

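The picture shows the mallet held level in the fingers (head bottom near crop (663,145)), above and beside the pin. The post hides the pin from the wrist camera, so I'll check alignment from the side camera.

Run:
```python
from h import *
np.set_printoptions(precision=4,suppress=True)
# head bottom/edges: dark pixels in side crop
im=cv2.imread('pics/s4.png'); x0,y0=216,92
for L in (.045,.050,.055):
    c=np.array([.5092+L,.1178+.0536*L])
    print(L,'bottom ctr',pix('s4',[*c,.176]),'left/right edges',pix('s4',[c[0]-.024,c[1],.176]),pix('s4',[c[0]+.024,c[1],.176]))
g=cv2.cvtColor(im,cv2.COLOR_BGR2GRAY)
for v in (125,128,131,134,137,140,142): print(v,g[v,248:276])
for P in ([.562,.122,.07],[.564,.122,.07],[.562,.122,.046]): print(pix('s4',P))
for v in range(154,166): print(v,g[v,252:272])
```

```text
0.045 bottom ctr [259.8373 136.0468] left/right edges [252.5731 137.4763] [267.0382 134.6298]
0.05 bottom ctr [261.3171 135.696 ] left/right edges [254.0672 137.1224] [268.5039 134.282 ]
0.055 bottom ctr [262.7938 135.3459] left/right edges [255.558  136.7693] [269.9666 133.9349]
125 [ 54  90 124 154 151 150 149 148 147 146 144 144 144 143 144 144 105  43
 101 156  80  15  29 150 139 135 134 134]
128 [127 146 142 142 142 144 142 143 143 144 145 146 147 150 152 156 158 144
  94 102  22  21  56 146 135 132 131 131]
131 [147 144 144 146 148 133 116 100  89  45  35  30  27  31  33  33  31  31
  31  29  29  23  53 145 136 132 131 132]
134 [136 138 138 140 102  69 106  39  41  33  36  36  36  38  34  33  32  32
  29  32  26  26  84 146 138 135 136 135]
137 [127 137 136 125 133 136 138  77  24  35  36  37  37  38  34  34  32  30
  31  29  21  29 147 140 134 132 134 133]
140 [138 137 136 135 136 134 135 137 139 143  77  52  20  21  23  24  21  18
  16  79 146 141 133 133 134 136 136 136]
142 [135 135 135 135 133 134 135 136 136 139 141 140 137 139 136 138 142 143
 141 137 135 136 136 136 134
[... 417 characters left out ...]
132]
158 [132 131 134 135 138 136 133 131 173 180 181 181 174 133 139 139 136 147
 129 131]
159 [131 132 133 136 139 140 144 159 186 179 180 184 187 126  90 142 136 137
 127 126]
160 [135 136 137 142 142 109 101 131 194 184 181 188 199  83  77 162 166 132
 160 157]
161 [133 139 115 111  91  82  75  75 156 171 172 162 116  72  74 124 189 186
 196 190]
162 [136 140  95  80  82  81  79 162 167 148 137 113 148 133  71  87 193 183
 197 191]
163 [132 136  98  85  83  84 109 194 177 153 136 105 169 197  70  76 126 156
 152 193]
164 [161 212 126  62  84  83 115 200 187 151 133 122 191 198  73  80  85 134
 172 194]
165 [188 196 127  62  92  84  85 165 193 186 174 191 198 152  78  82  82 143
 199 191]
```

Against the pin as seen by the same camera, the head is about 2 mm short in x, well inside its 24 mm radius. I'll descend to just above the pin and then tap.

{"api": "jog_arm", "payload": {"dp": [[0.1, 0.3, 0], [0, 0, 4], [0, 0, 3.5], [0, 0, 0], [0, 0, 0]], "delta_rot": [[0, 0, 0], [0, 0, 0], [0, 0, 0], [0, 0, 0], [0, 0, 0]]}}

```text
clock: 13.62
eef_pos: [0.5147, 0.1229, 0.1455]
eef_rot: [[-0.058, 0.998, 0.021], [0.998, 0.059, -0.003], [-0.005, 0.021, -1.0]]
force: [-0.5, 0.3, -2.7]
opening: 0.0193
```

{"api": "jog_arm", "payload": {"dp": [[-0.3, -0.2, 1.5], [0, 0, 2.6], [0, 0, -2], [0, 0, 0]], "delta_rot": [[0, 0, 0], [0, 0, 0], [0, 0, 0], [0, 0, 0]]}}

```text
clock: 14.12
eef_pos: [0.5145, 0.1197, 0.1253]
eef_rot: [[-0.059, 0.998, 0.026], [0.998, 0.059, -0.003], [-0.004, 0.026, -1.0]]
force: [-0.1, 0.1, -2.4]
opening: 0.0202
```

```bash
cat > look.py <<'E'
from h import *
import sys
n=sys.argv[1]; snap('side',n); o=get_obs(); print(o['eef_pos'],o['force'])
b=cv2.imread('pics/%s.png'%n)[105:185,216:306]
cv2.imwrite('pics/%sc.png'%n,cv2.resize(b,(675,600),interpolation=cv2.INTER_CUBIC))
g=cv2.cvtColor(b,cv2.COLOR_BGR2GRAY)[150-105:168-105,252-216:272-216]; print(g)
E
python3 look.py s5
```

```text
[0.51372442 0.1195754  0.12434004] [-0.0326197  -0.49539707 -4.19688059]
[[158 155 152 149 150 148 146 146 146 145 145 147 147 150 159 153  84  12
   53 148]
 [151 148 148 146 145 146 145 145 144 145 147 149 152 157 170 167  52  18
   55 168]
 [145 145 144 144 145 145 146 146 149 153 156 160 127  93  69  51  22  23
   72 179]
 [143 145 145 146 148 151 154 159 161  93  98  45  40  32  27  23  24  20
   55 149]
 [145 145 148 152 157 131  96  69  50  35  38  27  25  29  31  30  26  25
   84 144]
 [145 144 111 129  45  40  36  32  31  33  31  32  34  33  31  30  29  25
   85 143]
 [139 139 137 147  45  24  34  35  35  36  35  34  36  31  32  32  27  25
   83 145]
 [138 139 139 146  81  24  36  37  37  38  38  34  34  31  31  30  21  26
  115 141]
 [136 133 136 144 150  18  31  36  35  37  37  35  35  31  32  27  22  51
  144 136]
 [132 133 135 140 148  79  23  31  34  33  33  33  31  32  24  17  16 103
  137 131]
 [138 138 139 143 150 115  72  34  20  24  23  21  21  16  25 105 181 140
  165 160]
 [135 140 117 113  93  87  84 130 152 103 103  58 111  51  67 128 197 192
  199 193]
 [138 143  96  79  83  83  80 160 185 194 197 201 163 112  77  90 197 184
  200 194]
 [133 137 101  86  83  84 111 196 164 147 140 126 141 201  72  78 129 159
  153 197]
 [163 215 128  60  85  83 115 201 189 150 116 121 193 202  76  79  87 136
  172 196]
 [191 198 129  63  93  84  86 168 196 188 176 192 201 156  78  84  82 145
  202 193]
 [188 196 128  63  70  87  84  90 140 166 179 157 125  85  83  87  82  96
  210 192]
 [187 194 127  63  73  94  84  84  87  88  89  85  86  86  92  91  89  72
  161 197]]
```

{"api": "jog_arm", "payload": {"dp": [[0, 0, 2.8]], "delta_rot": [[0, 0, 0]]}}

```text
clock: 14.3
eef_pos: [0.5155, 0.1196, 0.0972]
eef_rot: [[-0.059, 0.998, 0.028], [0.998, 0.059, -0.002], [-0.004, 0.028, -1.0]]
force: [-1.3, 1.0, 9.5]
opening: 0.0197
```

{"api": "jog_arm", "payload": {"dp": [[0, 0, -2.5], [0, 0, 0]], "delta_rot": [[0, 0, 0], [0, 0, 0]]}}

```text
clock: 14.55
eef_pos: [0.5136, 0.1194, 0.1197]
eef_rot: [[-0.059, 0.998, 0.024], [0.998, 0.059, -0.003], [-0.004, 0.024, -1.0]]
force: [-0.9, -0.4, -2.4]
opening: 0.0194
```

{"api": "jog_arm", "payload": {"dp": [[0, 0, 3]], "delta_rot": [[0, 0, 0]]}}

```text
clock: 14.68
eef_pos: [0.515, 0.1194, 0.0901]
eef_rot: [[-0.059, 0.998, 0.027], [0.998, 0.059, -0.003], [-0.004, 0.027, -1.0]]
force: [-15.5, -1.6, 26.5]
opening: 0.0196
```

{"api": "jog_arm", "payload": {"dp": [[0, 0, -4], [0, 0, -3], [0, 0, 0]], "delta_rot": [[0, 0, 0], [0, 0, 0], [0, 0, 0]]}}

```text
clock: 15.05
eef_pos: [0.5107, 0.1191, 0.1554]
eef_rot: [[-0.059, 0.998, 0.019], [0.998, 0.059, -0.004], [-0.005, 0.018, -1.0]]
force: [-0.8, 0.4, -3.8]
opening: 0.0197
```

```bash
python3 look.py s6
```

```text
[0.51007815 0.11896473 0.15422421] [ 3.45169395e-04  6.43174556e-01 -3.88482363e+00]
[[138 136 136 143 147  10  30  32  34  33  32  32  32  31  23  20  55 149
  140 136]
 [137 135 139 143 149 113  23  27  29  31  32  29  29  19  20  85 146 141
  134 153]
 [133 135 139 141 142 143 102  43  51  17  17  17  19  80  75 141 141 162
  199 162]
 [138 138 137 137 138 139 139 142 146 146 148 145 145 144 142 140 137 148
  135 132]
 [138 137 132 134 135 133 134 140 141 141 141 141 138 139 139 139 139 150
  130 130]
 [136 135 133 136 132 130 136 137 135 136 137 137 134 134 136 137 136 150
  128 132]
 [134 133 136 137 136 135 137 137 135 135 135 135 136 139 139 136 136 149
  131 134]
 [135 134 137 138 140 136 137 135 134 135 137 136 138 139 139 138 137 151
  133 133]
 [132 133 135 137 139 136 136 136 138 139 142 144 143 143 143 141 139 149
  130 131]
 [132 131 132 136 139 141 147 149 146 140  98 110  95  82  95 143 134 137
  127 127]
 [136 137 139 141 144 111 104 110  81  94  97  80  73  77  82 163 166 132
  160 159]
 [135 138 117 111  92  82  78  74 129 186 186 186 127  72  77 123 191 188
  197 191]
 [137 142  97  80  81  81  80 168 188 184 183 188 189 121  73  87 195 182
  198 193]
 [132 138  98  84  83  83 110 165 186 183 183 188 181 167  72  78 128 157
  152 195]
 [162 214 126  61  84  83 115 187 174 174 173 159 112 175  78  80  87 135
  172 196]
 [189 198 127  64  92  84  85 167 184 159 161 143 152 156  79  82  82 145
  199 191]
 [187 194 127  61  69  87  83  90 137 163 177 152 123  87  84  86  81  94
  208 191]
 [185 193 126  63  73  95  85  83  87  88  90  86  85  86  91  89  87  71
  160 196]]
```

View pics/s6c.png

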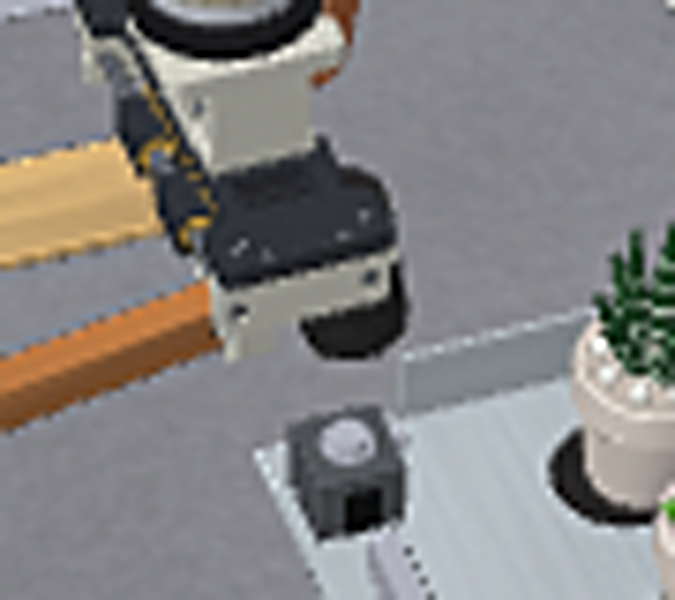

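The pin head now sits almost flush on the post. It moved down about 3.6 px, where the full 16 mm is about 3.3 px, and the last tap met 26 N. The mallet has pitched a little in the grip, head up, so I'll measure that before a confirming tap and the set-down.

Run:
```python
from h import *
snap('wrist','w6')
M=np.array(camera('wrist')['mount'])
for n in ('w4','w6'):
    a=cv2.cvtColor(cv2.imread(f'pics/{n}.png'),cv2.COLOR_BGR2HSV); k=np.load(f'pics/{n}.npz')['k']
    pts=[]
    for v in range(5,200,15):
        m=(a[v,:,1]>70)&(a[v,:,0]<20); m[:200]=0; m[330:]=0
        u=np.where(m)[0]
        if len(u)<20: continue
        w=u.max()-u.min()+1; D=.020*k[0]/w
        c=np.array([(u.mean()-k[2])/k[0]*D,-(v-k[3])/k[1]*D,-D,1]); pts.append((M@c)[:3])
    pts=np.array(pts); f=np.polyfit(pts[:,1],pts[:,2],1); g=np.polyfit(pts[:,1],pts[:,0],1)
    print(n,'pitch deg',np.degrees(np.arctan(f[0])),'z at tcp',f[1],'yaw',np.degrees(np.arctan(g[0])),pts[0],pts[-1])
```

```text
w4 pitch deg -0.039507121722981965 z at tcp -0.001167794108443421 yaw -0.7017412893072821 [ 0.00213133 -0.11093185 -0.00256727] [ 0.00128294 -0.04073596 -0.0025815 ]
w6 pitch deg -8.017157395232907 z at tcp -0.0015124383183004184 yaw 0.10369926080233009 [ 0.00061372 -0.11514325  0.01555516] [ 0.00085553 -0.03904482  0.00387044]
```

{"api": "jog_arm", "payload": {"dp": [[0, 0, 0], [0, 0.4, 3], [0, 0.1, 0.7], [0, 0, 0]], "delta_rot": [[0.145, 0, 0], [0, 0, 0], [0, 0, 0], [0, 0, 0]]}}

```text
clock: 15.7
eef_pos: [0.5078, 0.1184, 0.1112]
eef_rot: [[-0.059, 0.988, -0.14], [0.998, 0.057, -0.014], [-0.006, -0.14, -0.99]]
force: [-0.2, -0.1, -2.6]
opening: 0.0196
```

{"api": "jog_arm", "payload": {"dp": [[0, 0.3, 1.9]], "delta_rot": [[0, 0, 0]]}}

```text
clock: 15.82
eef_pos: [0.509, 0.1185, 0.0931]
eef_rot: [[-0.059, 0.989, -0.137], [0.998, 0.057, -0.013], [-0.005, -0.137, -0.991]]
force: [-12.6, -0.5, 19.9]
opening: 0.0199
```

{"api": "jog_arm", "payload": {"dp": [[0, -0.3, -2.5], [0, -0.8, -5], [0, -0.5, -3], [0, 0, 0]], "delta_rot": [[0, 0, 0], [0, 0, 0], [0, 0, 0], [0, 0, 0]]}}

```text
clock: 16.32
eef_pos: [0.5072, 0.119, 0.2033]
eef_rot: [[-0.059, 0.989, -0.135], [0.998, 0.058, -0.013], [-0.005, -0.136, -0.991]]
force: [1.0, 0.1, -3.9]
opening: 0.0196
```

```bash
python3 look.py s7 | tail -10; python3 look.py s7b | head -1
python3 - <<'E'
from h import *
f=lambda n:cv2.cvtColor(cv2.imread(f'pics/{n}.png'),cv2.COLOR_BGR2GRAY).astype(float)
for n in ('s4','s6','s7'):
    g=f(n)[150:169,258:266]; print(n,[round(x) for x in g[:,2:6].mean(1)])
E
```

```text
[132 137  99  85  82  84 109 165 186 183 184 188 180 167  73  78 128 158
  152 195]
 [162 213 127  61  85  84 115 188 174 174 174 159 111 174  77  79  86 134
  172 195]
 [190 197 127  63  91  83  87 166 184 160 161 142 152 155  78  83  81 144
  201 192]
 [188 194 127  63  69  87  81  90 139 163 177 154 123  88  85  86  82  95
  208 191]
 [186 192 126  64  72  95  84  83  88  89  90  86  86  86  91  90  89  71
  161 196]]
[0.50613455 0.11882964 0.20074926] [-0.4805446   0.09592676 -4.22465338]
s4 [135, 136, 135, 136, 136, 134, 132, 144, 179, 182, 187, 165, 141, 143, 148, 186, 158, 86, 88]
s6 [33, 30, 26, 146, 141, 136, 135, 136, 141, 124, 88, 172, 186, 185, 170, 162, 157, 88, 88]
s7 [136, 137, 136, 136, 137, 135, 136, 136, 141, 124, 88, 171, 186, 185, 170, 162, 158, 88, 88]
```

The pin pixels are identical before and after the confirming 20 N tap, so the pin is on its stop. Next I check the pitch and carry the mallet back to its stand.

```bash
cat > pitch.py <<'E'
from h import *
import sys
n=sys.argv[1]; c=snap('wrist',n); M=np.array(c['mount']); k=[c[q] for q in('fx','fy','cx','cy')]
a=cv2.cvtColor(cv2.imread(f'pics/{n}.png'),cv2.COLOR_BGR2HSV); pts=[]
for v in range(5,200,15):
    m=(a[v,:,1]>70)&(a[v,:,0]<20); m[:200]=0; m[330:]=0; u=np.where(m)[0]
    if len(u)<20: continue
    D=.020*k[0]/(u.max()-u.min()+1); pts.append((M@[(u.mean()-k[2])/k[0]*D,-(v-k[3])/k[1]*D,-D,1])[:3])
pts=np.array(pts); d=np.r_[np.polyfit(pts[:,1],pts[:,0],1)[0],1,np.polyfit(pts[:,1],pts[:,2],1)[0]]
o=get_obs(); w=np.array(o['eef_rot'])@d; w/=np.linalg.norm(w)
print('handle dir world',w.round(4),'tool pitch',np.degrees(np.arctan(d[2])),o['eef_pos'])
E
python3 pitch.py w7
```

```text
handle dir world [0.9956 0.0617 0.0699] tool pitch -12.169625787154375 [0.50580126 0.11877362 0.20005493]
```

{"api": "jog_arm", "payload": {"dp": [[3, -0.3, 0], [5.5, -0.6, 0.1], [5.5, -0.6, 0.1], [5.5, -0.6, 0.1], [5, -0.5, 0.1]], "delta_rot": [[0.07, 0, 0.01], [0, 0, 0], [0, 0, 0], [0, 0, 0], [0, 0, 0]]}}

```text
clock: 17.1
eef_pos: [0.4652, 0.3654, 0.1911]
eef_rot: [[-0.042, 0.974, -0.222], [0.999, 0.039, -0.022], [-0.013, -0.223, -0.975]]
force: [0.5, 0.0, -1.3]
opening: 0.0194
```

{"api": "jog_arm", "payload": {"dp": [[0.8, 0, 0], [0, 0, 0]], "delta_rot": [[0, 0, 0], [0, 0, 0]]}}

```text
clock: 17.35
eef_pos: [0.4629, 0.3753, 0.1873]
eef_rot: [[-0.046, 0.973, -0.226], [0.999, 0.042, -0.025], [-0.015, -0.227, -0.974]]
force: [0.6, 0.7, -2.9]
opening: 0.02
```

```bash
python3 pitch.py w8
python3 - <<'E'
from h import *
o=get_obs();R=np.array(o['eef_rot']);p=np.array(o['eef_pos'])
print(R.round(3)); 
for z in (.09,.056): print(z,(R.T@(np.array([.4643,.3709,z])-p)*100).round(2))
E
```

```text
handle dir world [0.7007 0.0203 0.7131] tool pitch -58.61844655969024 [0.46294954 0.37492432 0.18736322]
[[-0.046  0.973 -0.226]
 [ 0.999  0.041 -0.025]
 [-0.015 -0.227 -0.974]]
0.09 [-0.26  2.33  9.46]
0.056 [-0.21  3.1  12.77]
```

{"api": "jog_arm", "payload": {"dp": [[-0.2, 0.8, 3], [0, 0.7, 3], [0, 0.7, 2.7], [0, 0, 0], [0, 0, 0]], "delta_rot": [[-0.015, 0, 0], [0, 0, 0], [0, 0, 0], [0, 0, 0], [0, 0, 0]]}}

```text
clock: 18.02
eef_pos: [0.4682, 0.3657, 0.096]
eef_rot: [[-0.039, 0.977, -0.211], [0.999, 0.035, -0.024], [-0.016, -0.212, -0.977]]
force: [0.3, 0.1, -3.3]
opening: 0.0198
```

Run:
```python
from h import *
snap('wrist','w9');snap('side','s9')
o=get_obs();R=np.array(o['eef_rot']);p=np.array(o['eef_pos'])
print(p.round(4),R.round(3)) 
for z in (.053,): print(z,(R.T@(np.array([.4643,.3709,z])-p)*100).round(2))
q=pix('s9',[.45,.365,.06]).astype(int);print(q)
b=cv2.imread('pics/s9.png')[q[1]-30:q[1]+30,q[0]-45:q[0]+30]
cv2.imwrite('pics/c9.png',np.hstack([cv2.imread('pics/w9.png')[:,:400],cv2.resize(b,(400,320),interpolation=cv2.INTER_CUBIC)[:, :].repeat(1,0) if 0 else cv2.resize(b,(400,384),interpolation=cv2.INTER_CUBIC)]))
```

```text
[0.4681 0.3659 0.096 ] [[-0.039  0.977 -0.211]
 [ 0.999  0.035 -0.024]
 [-0.016 -0.212 -0.977]]
0.053 [0.58 0.56 4.27]
[213 122]
```

View pics/c9.png

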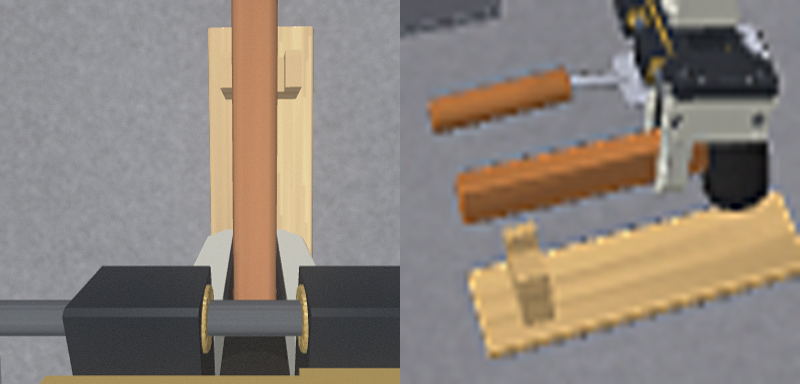

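The handle is level and aligned with the stand, about 5 mm to the -y side of the notch centre, which agrees with the computed 0.58 cm. I'll shift it across, then lower it.

{"api": "jog_arm", "payload": {"dp": [[0.6, -0.3, 0], [0, 0.3, 1.5], [0, 0.2, 1], [0, 0, 0]], "delta_rot": [[0, 0, 0], [0, 0, 0], [0, 0, 0], [0, 0, 0]]}}

```text
clock: 18.62
eef_pos: [0.4645, 0.3722, 0.0706]
eef_rot: [[-0.04, 0.977, -0.209], [0.999, 0.036, -0.023], [-0.015, -0.21, -0.978]]
force: [0.2, -0.6, -3.0]
opening: 0.0197
```

{"api": "jog_arm", "payload": {"dp": [[-0.1, 0.2, 1], [0, 0.1, 0.5], [0, 0.1, 0.3], [0, 0, 0]], "delta_rot": [[0, 0, 0], [0, 0, 0], [0, 0, 0], [0, 0, 0]]}}

```text
clock: 19.12
eef_pos: [0.4648, 0.3708, 0.0507]
eef_rot: [[-0.04, 0.977, -0.209], [0.999, 0.036, -0.023], [-0.015, -0.21, -0.978]]
force: [0.1, 0.3, -3.2]
opening: 0.0197
```

{"api": "jog_arm", "payload": {"dp": [[0, 0, 0.2], [0, 0.1, 0.2]], "delta_rot": [[0, 0, 0], [0, 0, 0]]}}

```text
clock: 19.38
eef_pos: [0.4647, 0.371, 0.0488]
eef_rot: [[-0.04, 0.977, -0.21], [0.999, 0.036, -0.022], [-0.014, -0.211, -0.977]]
force: [-8.8, -3.4, 19.5]
opening: 0.02
```

{"api": "jog_arm", "payload": {"dp": [[0, 0, 0.2]], "delta_rot": [[0, 0, 0]]}}

```text
clock: 19.5
eef_pos: [0.4646, 0.3712, 0.0487]
eef_rot: [[-0.04, 0.977, -0.209], [0.999, 0.036, -0.022], [-0.014, -0.21, -0.978]]
force: [-3.8, -6.0, 17.1]
opening: 0.0197
```

Contact is made: the mallet rests on the stand. Release slowly and retreat straight along the fingers.

{"api": "jog_arm", "payload": {"dp": [[0, 0, -0.1], [0, 0, 0]], "delta_rot": [[0, 0, 0], [0, 0, 0]]}}

```text
clock: 19.75
eef_pos: [0.4652, 0.3714, 0.0505]
eef_rot: [[-0.04, 0.977, -0.208], [0.999, 0.036, -0.021], [-0.013, -0.209, -0.978]]
force: [0.1, -0.0, -1.9]
opening: 0.0195
```

{"api": "jog_arm", "payload": {"dp": [[0, 0, 0], [0, 0, 0], [0, 0, 0], [0, 0, 0], [0, 0, 0]], "delta_rot": [[0, 0, 0], [0, 0, 0], [0, 0, 0], [0, 0, 0], [0, 0, 0]], "fingers": 6}}

```text
clock: 20.38
eef_pos: [0.4655, 0.3717, 0.0507]
eef_rot: [[-0.04, 0.977, -0.207], [0.999, 0.037, -0.021], [-0.013, -0.208, -0.978]]
force: [-0.2, -0.2, 0.4]
opening: 0.0594
```

{"api": "jog_arm", "payload": {"dp": [[0, 0, -3], [0, 0, -5], [0, 0, -6], [0, 0, -4], [0, 0, 0]], "delta_rot": [[0, 0, 0], [0, 0, 0], [0, 0, 0], [0, 0, 0], [0, 0, 0]]}}

```text
clock: 21.0
eef_pos: [0.5035, 0.3753, 0.2316]
eef_rot: [[-0.04, 0.977, -0.209], [0.999, 0.036, -0.022], [-0.014, -0.209, -0.978]]
force: [-0.7, -0.0, 0.2]
opening: 0.0599
```

Run:
```python
from h import *
snap('wrist','w10');snap('side','s10');snap('top','top10');print(get_obs()['eef_pos'])
a=cv2.imread('pics/w10.png'); s=cv2.imread('pics/s10.png'); t=cv2.imread('pics/top10.png')
I=cv2.INTER_CUBIC
r1=np.hstack([cv2.resize(a,(400,300)),cv2.resize(s[85:235,160:360],(400,300),interpolation=I)])
r2=np.hstack([cv2.resize(t,(400,300)),cv2.resize(t[110:200,200:320],(400,300),interpolation=I)])
cv2.imwrite('pics/c10.png',np.vstack([r1,r2]))
f=lambda n:cv2.cvtColor(cv2.imread(f'pics/{n}.png'),cv2.COLOR_BGR2GRAY).astype(float)
g=f('s10')[150:169,260:264]; print([round(x) for x in g.mean(1)])
```

```text
[0.50167033 0.37451406 0.22738273]
[135, 136, 135, 135, 136, 134, 134, 135, 140, 123, 87, 170, 185, 184, 169, 161, 157, 87, 88]
```

View pics/c10.png

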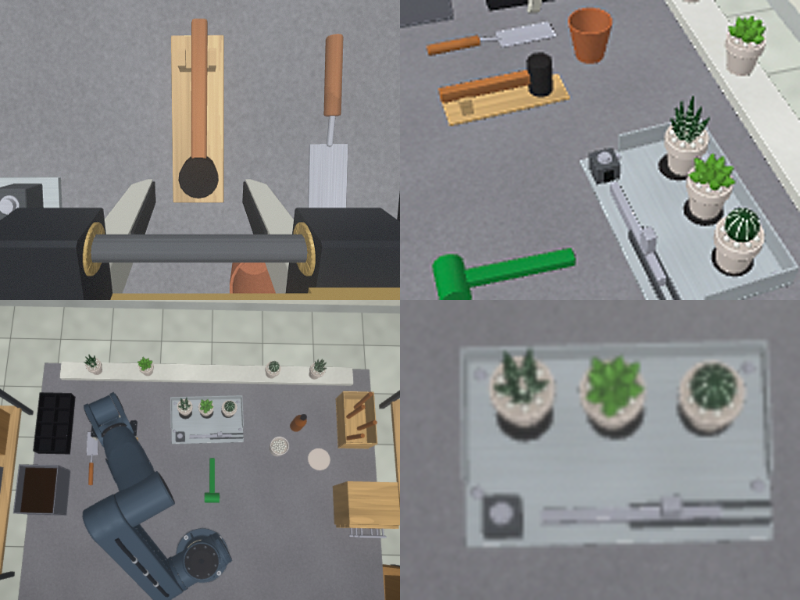

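The mallet stands on its stand and is released. The pin is flush, with its pixels unchanged. The bar's grip block is where it stopped, and the plants and other things look undisturbed. I'm handing in.

```bash
python3 -c "
from h import *
print(finish_job())"
```

```text
the job is handed in; nothing more can be done
None
```

I slid the bar to its end stop, knocked the lock pin down with mallet taps, put the mallet back on its stand and handed the job in at about 21 s. The hand-in reports no verdict.

- **Bar:** I pinched the grip block and pushed it until it stopped hard. A second push stopped at the same place (38 N and 48 N, within 0.1 mm). The grip block measures at about carrier y = -60 mm, the stated home position.
- **Bar, one check that disagreed:** the pictures show a gap of roughly 20 mm between the bar's tip and the post, but the task says the tip should be inside it. I went by the hard stop and the grip position.
- **Pin:** I tapped it four times with the mallet. The side view shows it moved down by about the full 16 mm. A last tap at 20 N did not move it any further, so I take it to be on its stop.
- **Mallet:** it tilted about 8° to 12° in the grip while tapping. I levelled it, set it down until it touched the stand, then opened the fingers. The last pictures show it at rest on the stand, clear of the carrier.
- **Other things on the bench:** the plants and the other things I could see looked undisturbed in the final pictures. I judged this by eye and did not measure it.

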